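# Work a jammed dial knob off a donated toy console

## Task

The red dial knob is jammed on its spindle on the blue toy console: work it off by twisting it back and forth while pulling gently along the spindle, because a hard straight pull would tear the spindle out of the toy. Then set the red knob down upright, open end down, on the floor of the green tray without dropping it, let go of it, and leave the other things where they are.

Things in the scene. Friction and masses are not known exactly. Their poses are not given: they have to be found in the camera images.
- console: Fixed blue wedge-shaped toy console, 210 mm deep (its x), 240 mm wide (its y). Origin: centre of its underside, z up. Its face slopes from 38 mm high at the front (-x side, nearest the robot) to 185 mm at the back; the face normal leans 35 deg from vertical towards its -x. The spindle stands along that normal at mid-face, 112 mm up. The face is clear for 75 mm around it, save for thin marks.
- red_knob: Loose ribbed round red knob with a white disc on top: 42 mm across (44 over ribs), 38 mm high, about 70 g. Origin: centre of its open underside; z along its axis to the closed top. Bore 20 mm wide, 30 mm deep. Starts jammed on the spindle, on a 5 mm high, 32 mm wide fixed white collar, its z along the spindle. Twists either way without limit; comes free after 20 mm of travel along the spindle.
- spindle_foot (a point): Where the spindle's axis leaves the face; z out along the spindle, x in the face, up the slope; it rises with the spindle. Steel spindle ends 28 mm out. Its 4 spring leaves (22 mm across when bare) grip the bore evenly all the way: straight pull slips at some 25 to 55 N (varies); slipping by twist cuts it to about pull speed / bore rim speed of that. Grip firmly (about 60 N).
- spindle (a joint): How far the spindle is drawn out of the toy, along its own axis, in m: 0 at rest. It cannot turn. It is held by an internal spring of 3 N per mm and slides back when the pull ends; beyond 4 mm (a pull of 12 N) the toy counts as damaged.
- green_tray: Fixed green tray, 160 x 150 mm outside (its x, y), walls 4 mm thick and 22 mm high, floor 4 mm thick. Origin: centre of its underside, on the table; z up. Empty. It and the grey tray swap places between starts.
- grey_tray: Fixed grey tray of the same size, with the orange spare knob in it; origin as for the green tray. Leave alone.
- spare_knob: Loose orange knob of the same shape as the red one, standing open end down in the grey tray. Leave alone. Origin: centre of its underside.
- truck: Loose toy truck, red cab and blue bed, 150 x 60 mm, 70 mm high. Leave alone. Origin: centre of its underside.
- toy_cup: Loose yellow plastic cup, 68 mm wide, 60 mm high. Leave alone. Origin: centre of its underside.
- crayon_jar: Loose white jar with orange lid, 64 mm wide, 100 mm high. Leave alone. Origin: centre of its underside.
- game_box: Loose flat green box, 130 x 90 x 35 mm. Leave alone. Origin: centre of its underside.
- block_drum: Loose wooden drum block, 48 mm wide, 50 mm high. Leave alone. Origin: centre of its underside.
Not all that is in view belongs to the job. There is more than one size of the green_tray; the one meant has the size given above.

How it is judged:
On the way:
1. the red knob is clear of the spindle ((z of red_knob in the frame of spindle_foot above 0.032 m or distance between red_knob and spindle_foot above 0.06 m)), for 0.1 s.
At the end, for the whole second after the job is handed in: The red knob stands upright (within 7 degrees) with its open end on the green tray's floor (underside within 5 mm of the floor, centre inside the tray's walls), at rest and let go; the spindle is back in the toy (drawn out less than 1.5 mm) (z of red_knob in the frame of green_tray between 0 and 0.009 m and x of red_knob in the frame of green_tray between -0.07 and 0.07 m and y of red_knob in the frame of green_tray between -0.065 and 0.065 m and angle between red_knob's own z axis and vertical below 0.12 rad and linear speed of red_knob below 0.02 m/s and angular speed of red_knob below 0.2 rad/s and value of joint spindle below 0.0015 m); the robot touches nothing.
It fails at once if the spindle is drawn more than 4 mm out of the toy (a pull of over 12 N): torn out (value of joint spindle above 0.004 m).
It fails at once if the red knob is dropped: it moves faster than 0.5 m/s with no finger on it (a fall of about 13 mm) (contact force between the fingers and red_knob below 0.05 N and linear speed of red_knob above 0.5 m/s).
It fails at once if another loose thing (truck, cup, jar, box, drum or orange spare knob) is moved more than 30 mm (distance of any of truck, toy_cup, crayon_jar, game_box, block_drum, spare_knob from where it was at the start of the episode above 0.03 m).
It also fails if it takes over 72 s, if anything falls off the work surface, if the arm or the gripper's body presses on something with over 40 N, if the wrist force passes 120 N, or if a joint passes its speed limit or range.

## Robot

A 7-joint arm with a two-finger parallel gripper is mounted at the origin on the work surface. World frame = base frame: x ahead of the robot, y to its left, z up, the work surface at z = 0. Lengths are in m, angles in rad, forces in N, time in s.
With the tool pointing down it reaches from about 0.4 to 0.75 m from the base axis. Payload 19.5 kg.
Tool frame: the origin (TCP) lies midway between the tips of the shut fingers; the grasp point (between the pads) lies 19 mm behind it; z points along the fingers, y is the direction in which the jaws open and shut (so a half turn about z gives the same grasp; the last joint's range is limited). The gripper opens to 85 mm and grips with 20 to 120 N. Pads are 22 mm wide; open, the fingers measure 114 mm over their backs; the gripper's body (76 mm by 85 mm) begins 54 mm behind the grasp point. The pads swing forward as they close: fully open they stand 13 mm farther back than shut.
Start: joints at [-1.321, 0.707, -0.028, 1.485, 0.022, 0.951, -0.075], TCP at [0.165, 0.551, 0.231] pointing down, gripper open.
Joint ranges: [-2.71, 2.71], [-0.32, 2.16], [-1.57, 1.52], [0, 2.45], [-1.46, 4.6], [0, 2.02], [-2.83, 2.83]. Speed limits (rad/s): [1.89, 1.89, 2.57, 2.57, 3.01, 3.01, 3.01].

## Interface

Orientations are given as a rotation vector (axis times angle).
In Python, from station import manip gives the robot as it stands.
- The arm moves only by the tool move_arm, never from a script. Its argument "targets" is a list of rows, each a list of 5 numbers: the shift along the tool's x, y, z normalised to -1 to 1, where 1 is 100 mm, then the turn about the tool's z normalised to -1 to 1, where 1 is 180 degrees, then the opening, from 0 (shut) to 1 (fully open). A call has 1 to 12 rows; each row is the pose to reach, as a shift and turn from the pose commanded when the call began, along the tool's axes at that moment, turning the shorter way round; what a row does not reach only later rows make up. A row lasts 1/8 s, in which the tool goes at most 62.5 mm and 10.7 degrees, less where a joint would pass 70% of its speed; a pose out of reach is approached as far as the arm can. A call with a number of a shift or a turn outside -1 to 1 is refused whole. A call with a gripper value outside its range is refused whole. The fingers move at their own pace and stop on an object; the grip force is fixed at half the most. Time passes only in rows, so rows that repeat a pose let the fingers close. It gives the time, the measured TCP pose, the force and the opening at its end, in the units of the state.
- manip.sense(): the state, without advancing time (a new reading comes with each control period).
- manip.camera(name): name is "scene" or "top" or "wrist"; returns a dict with "img" (480x640x3 uint8, red, green, blue), "intrinsics" (3x3 intrinsics, pixels), "position" and "rotation" of the camera in the world; the wrist camera has in their place "mount" (4x4, takes a point from camera to tool coordinates, whose origin is the TCP and whose axes are the flange's). Camera axes: x right, y down, z forward; pixel columns grow to the right and rows downward; lengths in m; the calibration is good to about 2 mm. A picture is of the moment at which its call begins: read the wrist's pose just before it. There is no depth.
- manip.job_done(): hands the job in, once; it reports no verdict.
The state is a dict: "t": time; "joint_pos": joint angles; "joint_velocities": joint speeds; "effort": joint torques, N m; "eef_pos": TCP position; "eef_rot": TCP orientation; "wrist_force": force on the tool from outside, world axes, zero at the start; "torque": the same for the moment, N m; "finger_gap": finger opening in m.
Only numpy, scipy, OpenCV 4.12 (cv2) and the standard library are available. Lean on these libraries where they do the work, as an engineer would, in place of code of your own. Each camera call takes 0.05 s, during which the arm holds its last target. There are 200 camera calls.

## Working session

There is one attempt and no reset: what is moved stays moved. The work goes in short steps, Python scripts to look and compute and a tool call to move; the robot and the scene stay as the last step left them, time stands still between calls to the robot, and variables do not carry over. Pictures are saved under pics/ and viewed, about 8 in all and at most 12, crops included, and the job is handed in when it is done.

Besides the shell and the picture viewer there is one more tool, called after ">>>" by a JSON object that holds its "api" and its "payload", one argument or row to a line. move_arm: Moves the arm, as the interface text tells. Scaled input: -1 to 1 covers 100 mm each way for a shift and 180 degrees each way for a turn. Its arguments: {"type":"object","properties":{"targets":{"type":"array","items":{"type":"array","items":{"type":"number"}}}},"required":["targets"]}

```bash
ls; mkdir -p pics; cat > h.py <<'E'
import numpy as np, cv2
from scipy.spatial.transform import Rotation as R
from station import manip
def save(c,n): cv2.imwrite('pics/'+n, c['img'][:,:,::-1])
E
python3 - <<'E'
from h import *
s=manip.sense(); print({k:np.round(v,3) for k,v in s.items()})
for n in ('scene','top'):
    c=manip.camera(n); save(c,n+'0.png'); print(n,c['intrinsics'],c['position'],c['rotation'])
    np.savez('/tmp/'+n,**c)
E
```

```text
pics
{'t': np.float64(0.0), 'joint_pos': array([-1.321,  0.707, -0.028,  1.485,  0.022,  0.951, -0.076]), 'joint_velocities': array([-0.   , -0.   , -0.001, -0.002, -0.   , -0.   , -0.001]), 'effort': array([ 0.0000e+00, -8.8319e+01,  1.2350e+00, -2.3619e+01,  1.7000e-02,
        6.0000e-03, -0.0000e+00]), 'eef_pos': array([0.165, 0.55 , 0.231]), 'eef_rot': array([-4.570e-01, -3.108e+00,  2.000e-03]), 'wrist_force': array([ 0.116, -0.379, -1.061]), 'torque': array([ 0.001, -0.009, -0.015]), 'finger_gap': np.float64(0.085)}
scene [[597.03040258   0.         324.25961066]
 [  0.         597.03040258 226.71602572]
 [  0.           0.           1.        ]] [1.06648857 0.42406324 1.31163563] [-1.23021839 -2.49792407  0.73888149]
top [[437.94139111   0.         318.54633041]
 [  0.         437.94139111 238.62857789]
 [  0.           0.           1.        ]] [ 0.26593303 -0.04852424  1.14090339] [-2.12147074  2.16952311 -0.18209726]
```

View pics/scene0.png

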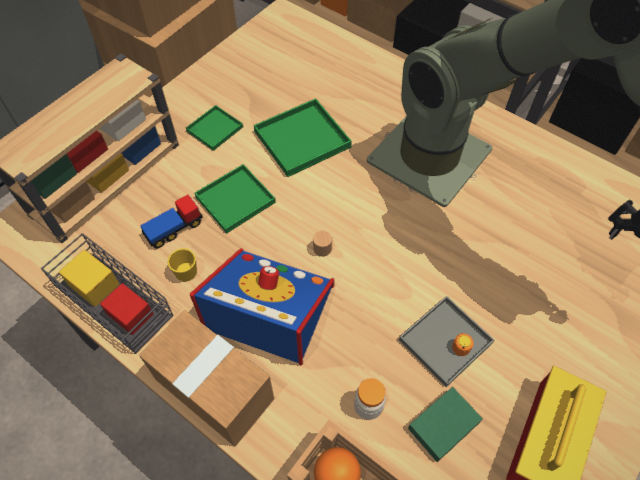

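View pics/top0.png

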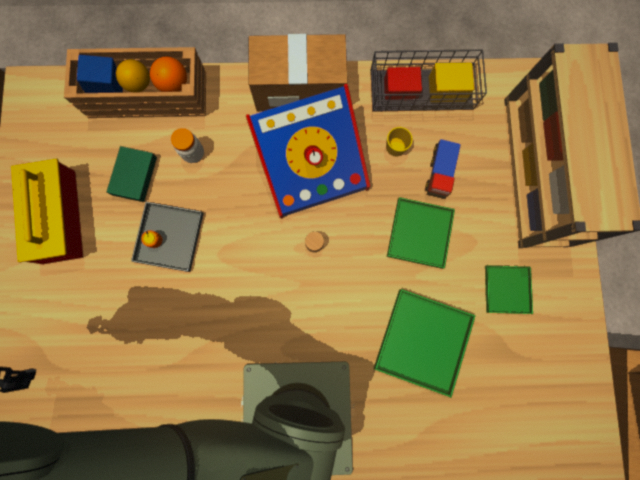

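Candidates for the red knob are the console dial at top (313,155), the red basket block (404,82), the red truck cab (441,184) and the orange spare (151,239). I choose the console dial. Candidates for the green tray are (421,233), (425,342) and (509,289), plus the green box at (132,173). I'll settle that by size.

```bash
cat >> h.py <<'E'
def ray(c,p):
    M=R.from_rotvec(c['rotation']).as_matrix() if c['rotation'].size==3 else c['rotation']
    d=M@np.linalg.inv(c['intrinsics'])@np.array([p[0],p[1],1.]); return c['position'],d/np.linalg.norm(d)
def onz(c,p,z):
    o,d=ray(c,p); return o+d*(z-o[2])/d[2]
def tri(a,pa,b,pb):
    o1,d1=ray(a,pa);o2,d2=ray(b,pb)
    t=np.linalg.lstsq(np.c_[d1,-d2],o2-o1,rcond=None)[0]
    q1,q2=o1+d1*t[0],o2+d2*t[1]; return (q1+q2)/2,np.linalg.norm(q1-q2)
def blobs(m,amin=30):
    m=m.astype(np.uint8); cs,_=cv2.findContours(m,cv2.RETR_EXTERNAL,cv2.CHAIN_APPROX_NONE)
    return [c for c in sorted(cs,key=cv2.contourArea,reverse=True) if cv2.contourArea(c)>amin]
E
python3 - <<'E'
from h import *
T=dict(np.load('/tmp/top.npz'));S=dict(np.load('/tmp/scene.npz'))
for n,c in(('top',T),('scene',S)):
    hsv=cv2.cvtColor(c['img'],cv2.COLOR_RGB2HSV);H,s,V=cv2.split(hsv)
    print(n)
    for b in blobs((H>50)&(H<75)&(s>130)&(V>50),300)[:4]:
        r=cv2.minAreaRect(b); q=np.array([onz(c,p,.022)[:2] for p in cv2.boxPoints(r)])
        print(' green',np.round(r[0]),'c',q.mean(0).round(3),'sides',np.linalg.norm(q[1]-q[0]).round(3),np.linalg.norm(q[2]-q[1]).round(3),'ang',np.degrees(np.arctan2(*(q[1]-q[0])[::-1])).round(1))
    for b in blobs((H>18)&(H<32)&(s>150)&(V>130),200)[:6]:
        e=cv2.fitEllipse(cv2.convexHull(b)); print(' yellow',np.round(e,1) if 0 else e)
    for b in blobs(((H<6)|(H>174))&(s>150)&(V>80),20)[:10]:
        print(' red',cv2.boundingRect(b), cv2.contourArea(b))
a=cv2.resize(T['img'][80:225,240:380],None,fx=4,fy=4,interpolation=cv2.INTER_CUBIC)[:560,:400]
cc=cv2.resize(T['img'][75:225,240:380],(400,429)); 
x=cv2.resize(T['img'][75:225,240:380],None,fx=2.85,fy=2.85,interpolation=cv2.INTER_CUBIC);y=cv2.resize(S['img'][235:370,185:340],None,fx=2.55,fy=2.55,interpolation=cv2.INTER_CUBIC)
o=np.zeros((430,800,3),np.uint8);o[:min(430,x.shape[0]),:x.shape[1]]=x[:430];o[:y.shape[0],400:400+y.shape[1]]=y[:,:400]
cv2.imwrite('pics/crop1.png',o[:,:,::-1])
E
```

```text
top
 green [425. 343.] c [ 0.175 -0.326] sides 0.21 0.207 ang -22.4
 green [421. 233.] c [ 0.453 -0.332] sides 0.156 0.15 ang -13.9
 green [509. 290.] c [ 0.301 -0.548] sides 0.114 0.115 ang -91.3
 green [130. 173.] c [0.629 0.429] sides 0.131 0.087 ang -13.0
 yellow ((36.19725799560547, 208.6746063232422), (88.17801666259766, 110.35971069335938), 7.77543830871582)
 yellow ((311.12921142578125, 152.06044006347656), (49.75692367553711, 51.54990005493164), 40.66381072998047)
 yellow ((454.02935791015625, 76.72491455078125), (41.197933197021484, 45.55135726928711), 113.31201171875)
 yellow ((399.3181457519531, 138.28065490722656), (25.45904541015625, 28.122621536254883), 94.05599212646484)
 yellow ((128.38729858398438, 72.23323822021484), (24.47785758972168, 26.918994903564453), 21.038818359375)
 red (386, 67, 37, 26) 799.0
 red (431, 174, 23, 18) 280.5
 red (343, 84, 27, 105) 221.5
 red (305, 146, 18, 19) 221.0
 red (247, 115, 35, 102) 183.0
 red (350, 174, 10, 10) 62.5
scene
 green [302. 136.] c [ 0.178 -0.321] sides 0.259 0.226 ang 161.2
 green [234. 197.] c [ 0.46  -0.327] sides 0.182 0.165 ang 168.5
 green [214. 127.] c [ 0.309 -0.542] sides 0.15 0.127 ang 178.8
 yellow ((558.40234375, 427.1663513183594), (85.49474334716797, 132.08145141601562), 18.639236450195312)
 yellow ((85.57948303222656, 272.35675048828125), (38.26435852050781, 55.37702941894531), 120.00912475585938)
 yellow ((266.2765808105469, 286.5875244140625), (27.801158905029297, 55.67809295654297), 100.39629364013672)
 yellow ((181.30955505371094, 260.3197021484375), (23.491846084594727, 28.3841552734375), 69.86344146728516)
 red (100, 283, 51, 48) 1226.5
 red (175, 195, 25, 27) 374.5
 red (75, 141, 32, 31) 286.5
 red (297, 278, 37, 87) 272.5
 red (259, 267, 20, 22) 265.0
 red (67, 131, 35, 28) 219.0
 red (190, 249, 53, 75) 216.0
 red (131, 313, 22, 21) 39.5
 red (242, 255, 11, 6) 39.0
 red (510, 474, 17, 6) 27.0
```

View pics/crop1.png

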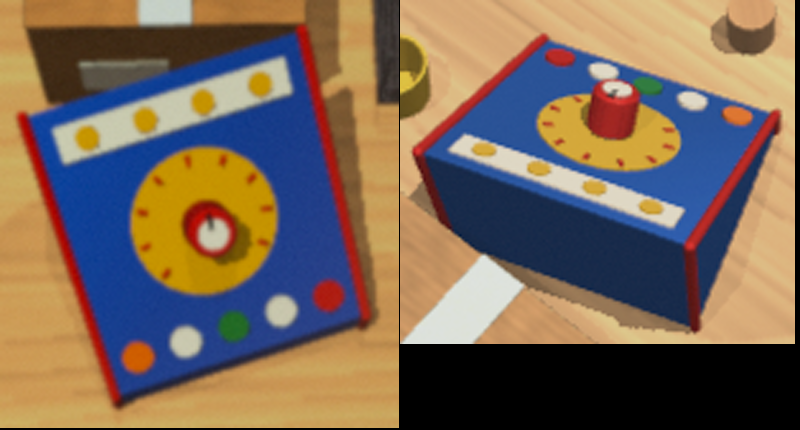

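The crop shows the red knob, with its white disc and pointer, at top px (314.4,156.4) and scene px (270.1,270.3), standing on the yellow dial. The tray at top px (421,233) measures 156 x 150 mm, so it is the one meant; the others measure 210 and 115 mm.

```bash
python3 - <<'E'
from h import *
T=dict(np.load('/tmp/top.npz'));S=dict(np.load('/tmp/scene.npz'))
def white(c,x0,y0,x1,y1):
    hsv=cv2.cvtColor(c['img'],cv2.COLOR_RGB2HSV)[y0:y1,x0:x1]
    b=blobs((hsv[...,1]<90)&(hsv[...,2]>120),5)[0]; (x,y),_=cv2.minEnclosingCircle(b); m=cv2.boundingRect(b); print(m)
    return m[0]+x0+m[2]/2-.5,m[1]+y0+m[3]/2-.5
wt=white(T,303,144,326,168);ws=white(S,256,262,284,284);print(wt,ws)
k,e=tri(T,wt,S,ws);f,e2=tri(T,(311.3,152.2),S,(266.3,286.6))
print('knobtop',k,e,'dial',f,e2,'dist',np.linalg.norm(k-f))
cr=lambda x,y:(240+x/2.85,75+y/2.85)
# rail ends on top view at heights
pts=[onz(T,cr(*p),z) for p,z in (((22,117),.187),((117,403),.04),((303,32),.187),((366,320),.04))]
P=np.array(pts);print(P.round(3))
for a,b in((0,1),(2,3),(0,2),(1,3)): d=P[a]-P[b]; print(np.degrees(np.arctan2(d[1],d[0])).round(1),np.linalg.norm(d[:2]).round(3))
sc=lambda x,y:(185+(x-400)/2.55,235+y/2.55)
# triangulated corners: back-right(-y side), front-right..., scene
for a,b in(((303,32),(418,151)),((366,320),(545,38)),((22,117),(690,246)),((117,403),(776,114))): print(tri(T,cr(*a),S,sc(*b)))
d=k-f; print('lean',np.degrees(np.arccos(d[2]/np.linalg.norm(d))),'az',np.degrees(np.arctan2(-d[1],-d[0])))
E
```

```text
(7, 8, 10, 10)
(9, 5, 11, 6)
(314.5, 156.5) (270.0, 269.5)
knobtop [ 0.61981997 -0.05786177  0.14680025] 0.0003438861266566392 dial [ 0.64428674 -0.05087936  0.1100131 ] 0.0003383334353720384 dist 0.044728868709722
[[ 0.706  0.094  0.187]
 [ 0.499  0.03   0.04 ]
 [ 0.775 -0.136  0.187]
 [ 0.572 -0.197  0.04 ]]
17.2 0.216
16.8 0.213
106.9 0.24
107.7 0.239
(array([ 0.77840641, -0.1356643 ,  0.18054858]), np.float64(0.001313814561262103))
(array([ 0.57484378, -0.19850918,  0.02886699]), np.float64(0.00041645876714612725))
(array([0.70759312, 0.09524368, 0.18230114]), np.float64(0.0012100670621227386))
(array([0.50238754, 0.0310337 , 0.02638756]), np.float64(0.0002820092521629482))
lean 34.669431070508246 az 15.927864834642845
```

```bash
python3 - <<'E'
from h import *
s=manip.sense();M=R.from_rotvec(s['eef_rot']).as_matrix();print(M.round(4))
yaw=np.radians(17.1);n=np.array([-np.sin(.6109)*np.cos(yaw),-np.sin(.6109)*np.sin(yaw),np.cos(.6109)])
f=np.array([.6437,-.0511,.112]);k=np.array([.6198,-.0579,.1468])
print('foot from knobtop',k-.043*n,'n',n)
g=f+.03*n;print('grasp',g,'TCP',g-[0,0,.019])
az=np.degrees(np.arctan2(M[1,1],M[0,1]));print('tool y az',az)
tgt=g-[0,0,.019]
for h in (.1,0): print(h,((M.T@(tgt+[0,0,h]-s['eef_pos']))*10).round(3))
E
```

```text
[[-9.577e-01  2.876e-01 -3.000e-04]
 [ 2.876e-01  9.577e-01 -1.000e-03]
 [-0.000e+00 -1.000e-03 -1.000e+00]]
foot from knobtop [ 0.64337465 -0.05064749  0.11157732] n [-0.54824757 -0.16866297  0.81913211]
grasp [ 0.62725257 -0.05615989  0.13657396] TCP [ 0.62725257 -0.05615989  0.11757396]
tool y az 73.28365269390224
0.1 [-6.169 -4.481  0.138]
0 [-6.169 -4.48   1.138]
```

The tool can only turn about its own vertical axis. I'll grip the knob's flanks with the jaws across the slope and work the twist through the 35° offset like a universal joint. First, the approach.

>>> {"api": "move_arm", "payload": {
  "targets": [
    [-0.44,-0.32,0.01,0,1],
    [-0.88,-0.64,0.02,0,1],
    [-0.88,-0.64,0.02,0,1]
  ]
}}

```text
t: 0.48
eef_pos: [0.2339, 0.4614, 0.2295]
eef_rot: [0.464, 3.106, -0.002]
wrist_force: [-1.6, 0.6, 1.1]
finger_gap: 0.0857
```

>>> {"api": "move_arm", "payload": {
  "targets": [
    [-0.44,-0.32,0.01,0,1],
    [-0.88,-0.64,0.02,0,1],
    [-0.88,-0.64,0.02,0,1]
  ]
}}

```text
t: 0.85
eef_pos: [0.2992, 0.3751, 0.2273]
eef_rot: [0.464, 3.106, -0.002]
wrist_force: [-1.1, 0.8, -0.8]
finger_gap: 0.0852
```

>>> {"api": "move_arm", "payload": {
  "targets": [
    [-0.44,-0.32,0.01,0,1],
    [-0.88,-0.64,0.02,0,1],
    [-0.88,-0.64,0.02,0,1]
  ]
}}

```text
t: 1.23
eef_pos: [0.3647, 0.2888, 0.2252]
eef_rot: [0.464, 3.107, -0.001]
wrist_force: [-1.0, 0.2, -0.3]
finger_gap: 0.0855
```

>>> {"api": "move_arm", "payload": {
  "targets": [
    [-0.44,-0.32,0.01,0,1],
    [-0.88,-0.64,0.02,0,1],
    [-0.88,-0.64,0.02,0,1]
  ]
}}

```text
t: 1.6
eef_pos: [0.4304, 0.2025, 0.223]
eef_rot: [0.463, 3.107, -0.001]
wrist_force: [0.5, 1.3, -0.3]
finger_gap: 0.0854
```

>>> {"api": "move_arm", "payload": {
  "targets": [
    [-0.44,-0.32,0.01,0,1],
    [-0.88,-0.64,0.02,0,1],
    [-0.88,-0.64,0.02,0,1]
  ]
}}

```text
t: 1.98
eef_pos: [0.496, 0.1163, 0.2208]
eef_rot: [0.461, 3.107, -0.001]
wrist_force: [-0.5, 1.2, -0.4]
finger_gap: 0.0855
```

>>> {"api": "move_arm", "payload": {
  "targets": [
    [-0.44,-0.32,0.01,0,1],
    [-0.88,-0.64,0.02,0,1],
    [-0.88,-0.64,0.02,0,1]
  ]
}}

```text
t: 2.35
eef_pos: [0.5617, 0.0301, 0.2186]
eef_rot: [-0.46, -3.108, 0.001]
wrist_force: [0.1, 0.8, 0.1]
finger_gap: 0.0852
```

>>> {"api": "move_arm", "payload": {
  "targets": [
    [-0.44,-0.32,0,-0.06,1],
    [-0.88,-0.64,0,-0.12,1],
    [-0.88,-0.64,0,-0.188,1],
    [-0.88,-0.64,0,-0.188,1],
    [-0.88,-0.64,0,-0.188,1]
  ]
}}

```text
t: 2.98
eef_pos: [0.6263, -0.0535, 0.2195]
eef_rot: [-0.466, 3.107, 0.001]
wrist_force: [-0.4, -0.3, -0.1]
finger_gap: 0.0855
```

```bash
cat >> h.py <<'E'
yaw=np.radians(17.1);n=np.array([-np.sin(.6109)*np.cos(yaw),-np.sin(.6109)*np.sin(yaw),np.cos(.6109)])
foot=np.array([.6435,-.0509,.112])
def wrist(name):
    s=manip.sense();c=manip.camera('wrist');save(c,name)
    W=np.eye(4);W[:3,:3]=R.from_rotvec(s['eef_rot']).as_matrix();W[:3,3]=s['eef_pos']
    W=W@c['mount'];c['position']=W[:3,3];c['rotation']=W[:3,:3];np.savez('/tmp/wrist',**c);return c,s
def proj(c,p):
    q=c['intrinsics']@(c['rotation'].T@(np.asarray(p)-c['position']));return q[:2]/q[2]
E
python3 - <<'E'
from h import *
c,s=wrist('w1.png');M=R.from_rotvec(s['eef_rot']).as_matrix()
print(s['joint_pos'].round(2),s['wrist_force'],M.round(3))
print('foot px',proj(c,foot),'top px',proj(c,foot+.043*n))
print('to grasp TCP (units)',(M.T@(foot+.03*n-[0,0,.019]-s['eef_pos'])*10).round(3))
E
```

```text
[ 0.18  0.82 -0.33  1.28  0.27  1.09  1.69] [-0.39371234 -0.28170332 -0.07326949] [[-0.956 -0.293 -0.   ]
 [-0.293  0.956  0.001]
 [-0.     0.001 -1.   ]]
foot px [317.68909743 255.18977526] top px [316.94890483 238.0427972 ]
to grasp TCP (units) [ 1.000e-03 -2.700e-02  1.019e+00]
```

View pics/w1.png

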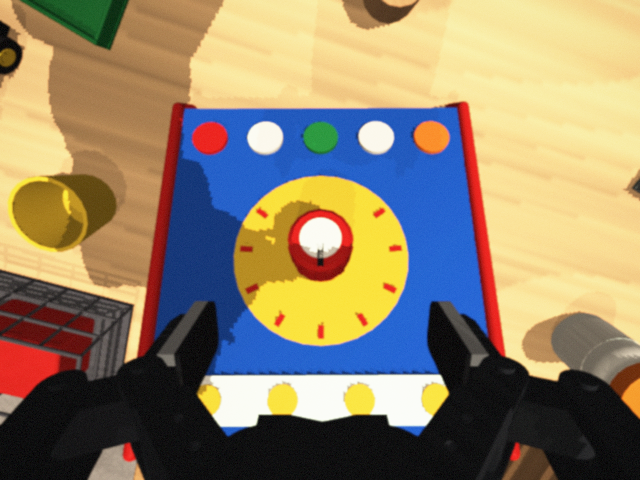

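The wrist view shows the knob's white disc at (320,238), against (317,238) predicted. The dial is square in the image, so the console yaw is right. The gripper straddles the knob, so I'll descend.

>>> {"api": "move_arm", "payload": {
  "targets": [
    [0,-0.015,0.4,0,1],
    [0,-0.015,0.8,0,1],
    [0,-0.015,1,0,1],
    [0,-0.015,1,0,1],
    [0,-0.015,1,0,1]
  ]
}}

```text
t: 3.65
eef_pos: [0.6274, -0.0565, 0.1205]
eef_rot: [-0.466, 3.105, -0.001]
wrist_force: [-0.1, -0.2, 0.3]
finger_gap: 0.0852
```

```bash
python3 - <<'E'
from h import *
c,s=wrist('w2.png');M=R.from_rotvec(s['eef_rot']).as_matrix()
print(s['eef_pos'],s['wrist_force']);print((M.T@(foot+.03*n-[0,0,.019]-s['eef_pos'])*10).round(3), (M.T@n).round(3))
E
```

```text
[ 0.62736047 -0.05654057  0.12048845] [-0.11255241 -0.1924696   0.27639842]
[0.001 0.006 0.029] [ 0.573 -0.001 -0.82 ]
```

View pics/w2.png

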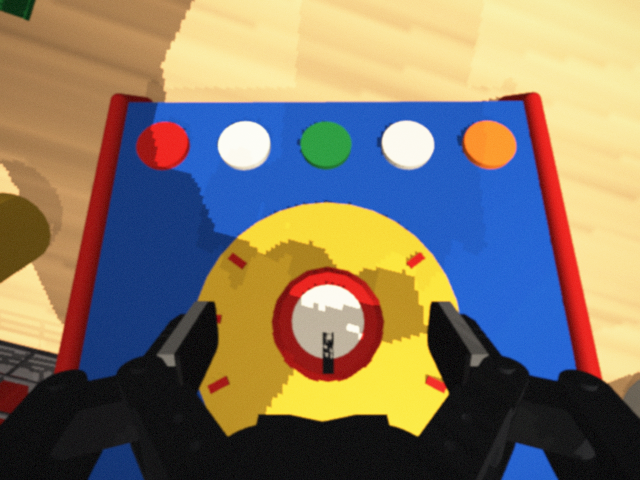

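The knob's disc sits at (328,322) and the fingers are centred on about column 323. I'll shift 1.5 mm, lower 3 mm and close.

>>> {"api": "move_arm", "payload": {
  "targets": [
    [0,0.015,0.03,0,1],
    [0,0.015,0.03,0,0.6],
    [0,0.015,0.03,0,0.4],
    [0,0.015,0.03,0,0.3],
    [0,0.015,0.03,0,0.3],
    [0,0.015,0.03,0,0.3],
    [0,0.015,0.03,0,0.3]
  ]
}}

```text
t: 4.58
eef_pos: [0.6264, -0.0554, 0.1168]
eef_rot: [-0.468, 3.107, 0.0]
wrist_force: [-2.6, 0.8, 6.4]
finger_gap: 0.0405
```

>>> {"api": "move_arm", "payload": {
  "targets": [
    [0,0,0,0.055,0],
    [0,0,0,0,0],
    [0.001,0,-0.001,-0.055,0],
    [0.002,0,-0.003,0,0],
    [0.003,0,-0.004,0.055,0],
    [0.004,0,-0.006,0,0],
    [0.006,0,-0.008,-0.055,0],
    [0.007,0,-0.01,0,0],
    [0.009,0,-0.013,0.055,0],
    [0.01,0,-0.015,0,0],
    [0.012,0,-0.017,-0.055,0],
    [0.013,0,-0.019,0,0]
  ]
}}

```text
t: 6.08
eef_pos: [0.6251, -0.0558, 0.118]
eef_rot: [0.47, -3.106, -0.002]
wrist_force: [0.2, 6.9, -2.3]
finger_gap: 0.0401
```

```bash
cat > st.py <<'E'
from h import *
s=manip.sense();M=R.from_rotvec(s['eef_rot']).as_matrix();g=s['eef_pos']+.019*-M[:,2]
print(s['t'],'F.n',(s['wrist_force']@n).round(2),'F',s['wrist_force'].round(1),'tq',s['torque'].round(2),'gap',s['finger_gap'],'out',((g-foot)@n).round(4),'yaw',np.degrees(np.arctan2(M[1,1],M[0,1])).round(1),'j7',s['joint_pos'][6].round(2))
E
python3 st.py
```

```text
6.075 F.n -3.19 F [ 0.2  6.9 -2.3] tq [1.48 0.03 0.28] gap 0.040125313361440165 out 0.0314 yaw 107.2 j7 1.65
```

>>> {"api": "move_arm", "payload": {
  "targets": [
    [0.001,0,-0.001,0.055,0],
    [0.002,0,-0.003,0,0],
    [0.003,0,-0.004,-0.055,0],
    [0.004,0,-0.006,0,0],
    [0.005,0,-0.007,0.055,0],
    [0.006,0,-0.009,0,0],
    [0.007,0,-0.011,-0.055,0],
    [0.009,0,-0.013,0,0],
    [0.011,0,-0.016,0.055,0]
  ]
}}

```text
t: 7.2
eef_pos: [0.6239, -0.0548, 0.1196]
eef_rot: [0.191, -3.135, -0.004]
wrist_force: [-2.2, 13.1, -1.4]
finger_gap: 0.04
```

```bash
python3 st.py; python3 -c "
from h import *
c,s=wrist('w3.png')"
```

```text
7.2 F.n -2.15 F [-2.2 13.1 -1.4] tq [2.97 0.49 0.39] gap 0.03996279392630711 out 0.0332 yaw 97.0 j7 1.51
```

View pics/w3.png

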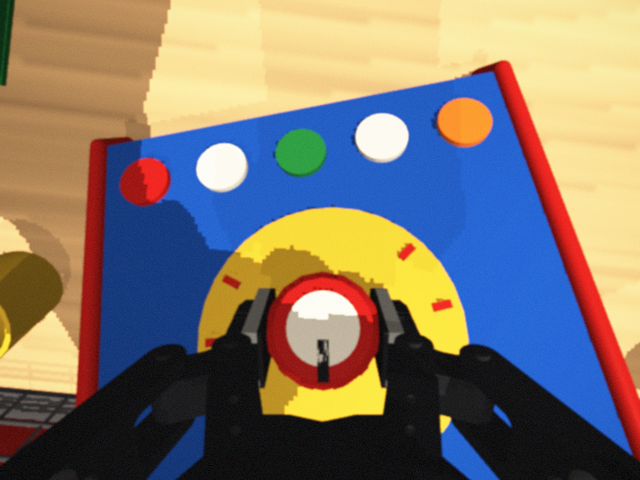

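The pointer stays straight below the disc at (322,360) with the gripper turned 10°, so the knob twists with the tool. Axial force is only about 2–3 N while it comes out. Continuing.

>>> {"api": "move_arm", "payload": {
  "targets": [
    [0,0.01,0,-0.055,0]
  ]
}}

```text
t: 7.38
eef_pos: [0.6242, -0.0553, 0.1198]
eef_rot: [-0.471, 3.106, -0.001]
wrist_force: [2.2, -4.0, -3.8]
finger_gap: 0.0405
```

>>> {"api": "move_arm", "payload": {
  "targets": [
    [0.002,0,-0.002,-0.055,0],
    [0.003,0,-0.005,0,0],
    [0.005,0,-0.007,0.055,0],
    [0.007,0,-0.01,0,0],
    [0.008,0,-0.012,-0.055,0],
    [0.01,0,-0.015,0,0],
    [0.012,0,-0.017,0.055,0],
    [0.014,0,-0.02,0,0],
    [0.016,0,-0.023,-0.055,0],
    [0.017,0,-0.025,0,0],
    [0.019,0,-0.028,0.055,0],
    [0.021,0,-0.03,0,0]
  ]
}}

```text
t: 8.88
eef_pos: [0.6222, -0.0558, 0.1228]
eef_rot: [0.465, -3.107, 0.001]
wrist_force: [1.6, -4.0, -4.4]
finger_gap: 0.0402
```

```bash
python3 st.py
```

```text
8.875 F.n -3.77 F [ 1.6 -4.  -4.4] tq [-0.82 -0.36 -0.28] gap 0.04016528284836766 out 0.0369 yaw 107.0 j7 1.64
```

>>> {"api": "move_arm", "payload": {
  "targets": [
    [0.002,0,-0.002,-0.055,0],
    [0.003,0,-0.005,0,0],
    [0.005,0,-0.007,0.055,0],
    [0.007,0,-0.01,0,0],
    [0.008,0,-0.012,-0.055,0],
    [0.01,0,-0.015,0,0],
    [0.012,0,-0.017,0.055,0],
    [0.014,0,-0.02,0,0],
    [0.016,0,-0.023,-0.055,0],
    [0.017,0,-0.025,0,0],
    [0.019,0,-0.028,0.055,0],
    [0.021,0,-0.03,0,0]
  ]
}}

```text
t: 10.38
eef_pos: [0.6201, -0.0564, 0.1259]
eef_rot: [0.465, -3.107, 0.001]
wrist_force: [2.8, -2.6, -2.1]
finger_gap: 0.0405
```

```bash
python3 st.py; python3 -c "
from h import *
c,s=wrist('w4.png')
b=blobs((lambda h:(((h[...,0]<6)|(h[...,0]>174))&(h[...,1]>150)))(cv2.cvtColor(c['img'],cv2.COLOR_RGB2HSV))[240:420,240:420],300)
print([cv2.boundingRect(x) for x in b])
c=cv2.imread('pics/w2.png')
b=blobs((lambda h:(((h[...,0]<6)|(h[...,0]>174))&(h[...,1]>150)))(cv2.cvtColor(c,cv2.COLOR_BGR2HSV))[240:420,240:420],300)
print([cv2.boundingRect(x) for x in b])
c=cv2.imread('pics/w3.png')
b=blobs((lambda h:(((h[...,0]<6)|(h[...,0]>174))&(h[...,1]>150)))(cv2.cvtColor(c,cv2.COLOR_BGR2HSV))[240:420,240:420],300)
print([cv2.boundingRect(x) for x in b])"
```

```text
10.375 F.n -2.78 F [ 2.8 -2.6 -2.1] tq [-0.74 -0.59 -0.26] gap 0.0405395842827889 out 0.0407 yaw 107.0 j7 1.64
[(25, 32, 115, 117)]
[(33, 28, 110, 113)]
[(25, 33, 115, 116)]
```

The knob keeps the same place in the gripper's view (w3 and w4), so it is sliding along the spindle and not through the fingers. Continuing.

>>> {"api": "move_arm", "payload": {
  "targets": [
    [0.002,0,-0.002,-0.055,0],
    [0.003,0,-0.005,0,0],
    [0.005,0,-0.007,0.055,0],
    [0.007,0,-0.01,0,0],
    [0.008,0,-0.012,-0.055,0],
    [0.01,0,-0.015,0,0],
    [0.012,0,-0.017,0.055,0],
    [0.014,0,-0.02,0,0],
    [0.016,0,-0.023,-0.055,0],
    [0.017,0,-0.025,0,0],
    [0.019,0,-0.028,0.055,0],
    [0.021,0,-0.03,0,0]
  ]
}}

```text
t: 11.92
eef_pos: [0.6179, -0.0571, 0.1289]
eef_rot: [0.462, -3.107, 0.001]
wrist_force: [3.0, -5.5, 1.6]
finger_gap: 0.0405
```

```bash
python3 st.py
```

```text
11.925 F.n 0.6 F [ 3.  -5.5  1.6] tq [-1.25 -0.78 -0.1 ] gap 0.040521592547152395 out 0.0445 yaw 106.9 j7 1.63
```

>>> {"api": "move_arm", "payload": {
  "targets": [
    [0.002,0,-0.002,-0.055,0],
    [0.003,0,-0.005,0,0],
    [0.005,0,-0.007,0.055,0],
    [0.007,0,-0.01,0,0],
    [0.008,0,-0.012,-0.055,0],
    [0.01,0,-0.015,0,0],
    [0.012,0,-0.017,0.055,0],
    [0.014,0,-0.02,0,0],
    [0.016,0,-0.023,-0.055,0],
    [0.017,0,-0.025,0,0],
    [0.019,0,-0.028,0.055,0],
    [0.021,0,-0.03,0,0]
  ]
}}

```text
t: 13.42
eef_pos: [0.616, -0.0575, 0.1319]
eef_rot: [0.462, -3.107, 0.001]
wrist_force: [0.8, -5.6, 0.0]
finger_gap: 0.0402
```

```bash
python3 st.py
```

```text
13.425 F.n 0.48 F [ 0.8 -5.6  0. ] tq [-1.41 -0.24 -0.12] gap 0.04019282124612908 out 0.0481 yaw 106.9 j7 1.63
```

>>> {"api": "move_arm", "payload": {
  "targets": [
    [0.002,0,-0.002,-0.055,0],
    [0.003,0,-0.005,0,0],
    [0.005,0,-0.007,0.055,0],
    [0.007,0,-0.01,0,0],
    [0.008,0,-0.012,-0.055,0],
    [0.01,0,-0.015,0,0],
    [0.012,0,-0.017,0.055,0],
    [0.014,0,-0.02,0,0],
    [0.016,0,-0.023,-0.055,0],
    [0.017,0,-0.025,0,0],
    [0.019,0,-0.028,0.055,0],
    [0.021,0,-0.03,0,0]
  ]
}}

```text
t: 14.92
eef_pos: [0.614, -0.0581, 0.1349]
eef_rot: [0.462, -3.107, 0.001]
wrist_force: [-0.9, 0.9, -1.3]
finger_gap: 0.0406
```

```bash
python3 st.py
```

```text
14.925 F.n -0.73 F [-0.9  0.9 -1.3] tq [-0.01  0.04  0.05] gap 0.04057591830353828 out 0.0517 yaw 106.9 j7 1.63
```

>>> {"api": "move_arm", "payload": {
  "targets": [
    [0.002,0,-0.002,-0.055,0],
    [0.003,0,-0.005,0,0],
    [0.005,0,-0.007,0.055,0],
    [0.007,0,-0.01,0,0],
    [0.008,0,-0.012,-0.055,0],
    [0.01,0,-0.015,0,0],
    [0.012,0,-0.017,0.055,0],
    [0.014,0,-0.02,0,0],
    [0.016,0,-0.023,-0.055,0],
    [0.017,0,-0.025,0,0],
    [0.019,0,-0.028,0.055,0],
    [0.021,0,-0.03,0,0]
  ]
}}

```text
t: 16.42
eef_pos: [0.612, -0.0587, 0.1379]
eef_rot: [0.462, -3.107, 0.001]
wrist_force: [-0.2, 0.3, -1.5]
finger_gap: 0.04
```

```bash
python3 st.py
```

```text
16.425 F.n -1.19 F [-0.2  0.3 -1.5] tq [-0.04 -0.03 -0.  ] gap 0.04004038012916042 out 0.0554 yaw 106.9 j7 1.62
```

Force and moment have dropped to the knob's weight, so it's free. I'll draw clear along the axis and lift.

>>> {"api": "move_arm", "payload": {
  "targets": [
    [0.03,0,-0.04,0,0],
    [0.06,0,-0.08,0,0],
    [0.1,0,-0.14,0,0],
    [0.14,0,-0.3,0,0],
    [0.14,0,-0.5,0,0],
    [0.14,0,-0.7,0,0],
    [0.14,0,-0.7,0,0]
  ]
}}

```text
t: 17.3
eef_pos: [0.5991, -0.0632, 0.2097]
eef_rot: [-0.466, 3.104, -0.001]
wrist_force: [0.0, 0.1, -0.9]
finger_gap: 0.0401
```

```bash
python3 st.py;  python3 - <<'E'
from h import *
s=manip.sense();M=R.from_rotvec(s['eef_rot']).as_matrix()
c,_=wrist('w5.png')
c2=manip.camera('scene');save(c2,'s5.png')
y=cv2.resize(c2['img'][170:370,150:350],(480,480),interpolation=cv2.INTER_CUBIC)
o=np.zeros((480,800,3),np.uint8);o[:,:480]=y;o[:240,480:]=cv2.resize(c['img'],(320,240));cv2.imwrite('pics/c5.png',o[:,:,::-1])
t=np.array([.456,-.330,.2]);print(s['eef_pos'],(M.T@(t-s['eef_pos'])*10).round(3))
# tray edge angle
T=dict(np.load('/tmp/top.npz'));H,S,V=cv2.split(cv2.cvtColor(T['img'],cv2.COLOR_RGB2HSV))
b=blobs((H>50)&(H<75)&(S>130)&(V>50),300)[1]
q=np.array([onz(T,p,.022) for p in cv2.boxPoints(cv2.minAreaRect(b))]);print(q.round(3))
E
```

```text
17.3 F.n -0.79 F [ 0.   0.1 -0.9] tq [0.02 0.05 0.01] gap 0.040133283287255433 out 0.122 yaw 107.1 j7 1.66
[ 0.59910481 -0.06321508  0.20970884] [ 2.152 -2.13   0.094]
[[ 0.393 -0.241  0.022]
 [ 0.545 -0.278  0.022]
 [ 0.512 -0.425  0.022]
 [ 0.361 -0.384  0.022]]
```

View pics/c5.png

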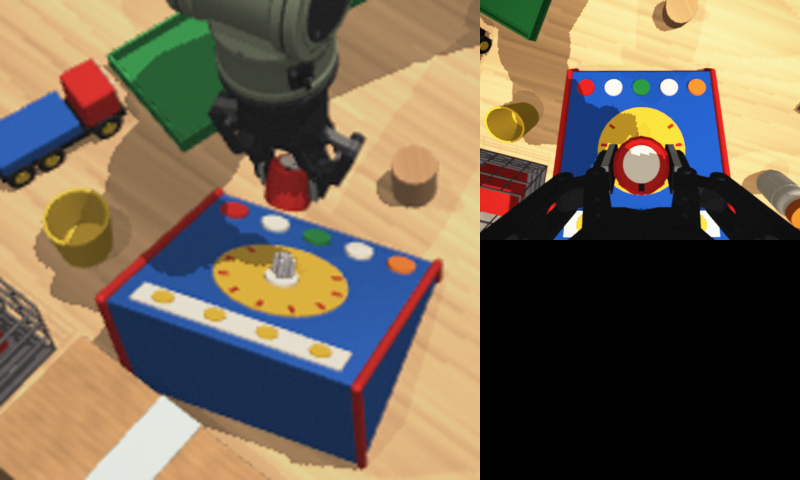

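The scene crop shows the bare spindle at (285,265) and the red knob, tilted, in the fingers at (288,185). The wrist view agrees. Moving to the tray.

>>> {"api": "move_arm", "payload": {
  "targets": [
    [0.24,-0.24,0,0,0],
    [0.48,-0.48,0,0,0],
    [0.72,-0.71,0,0,0]
  ]
}}

```text
t: 17.77
eef_pos: [0.5498, -0.1531, 0.2072]
eef_rot: [0.467, -3.106, -0.0]
wrist_force: [-0.3, -0.5, -0.5]
finger_gap: 0.0404
```

>>> {"api": "move_arm", "payload": {
  "targets": [
    [0.24,-0.24,0,0,0],
    [0.48,-0.48,0,0,0],
    [0.72,-0.71,0,0,0]
  ]
}}

```text
t: 18.15
eef_pos: [0.5019, -0.2421, 0.2072]
eef_rot: [0.467, -3.106, -0.001]
wrist_force: [0.6, 0.6, -0.5]
finger_gap: 0.0403
```

>>> {"api": "move_arm", "payload": {
  "targets": [
    [0.24,-0.24,0,0.05,0],
    [0.48,-0.48,0,0.1,0],
    [0.72,-0.71,0,0.15,0],
    [0.72,-0.71,0,0.172,0],
    [0.72,-0.71,0,0.172,0]
  ]
}}

```text
t: 18.77
eef_pos: [0.4547, -0.3301, 0.2073]
eef_rot: [-0.378, -3.118, -0.001]
wrist_force: [-0.4, -0.0, -0.5]
finger_gap: 0.0404
```

```bash
python3 st.py;  python3 - <<'E'
from h import *
s=manip.sense();M=R.from_rotvec(s['eef_rot']).as_matrix()
t=np.array([.448,-.332,.2]);print(s['eef_pos'],(M.T@(t-s['eef_pos'])*10).round(3))
E
```

```text
18.775 F.n -0.21 F [-0.4 -0.  -0.5] tq [-0.01  0.02  0.03] gap 0.04035308063340092 out 0.2442 yaw 76.2 j7 1.7
[ 0.4547043  -0.33010294  0.2073228 ] [ 0.061 -0.034  0.073]
```

>>> {"api": "move_arm", "payload": {
  "targets": [
    [0.06,-0.03,0.3,0,0],
    [0.06,-0.03,0.65,0,0],
    [0.06,-0.03,1,0,0]
  ]
}}

```text
t: 19.15
eef_pos: [0.4485, -0.3312, 0.1066]
eef_rot: [0.374, 3.119, 0.001]
wrist_force: [1.3, -0.7, -1.4]
finger_gap: 0.0402
```

>>> {"api": "move_arm", "payload": {
  "targets": [
    [0,0,0.3,0,0],
    [0,0,0.6,0,0],
    [0,0,0.8,0,0],
    [0,0,0.8,0,0],
    [0,0,0.8,0,0]
  ]
}}

```text
t: 19.77
eef_pos: [0.4487, -0.3317, 0.0285]
eef_rot: [0.377, 3.118, -0.0]
wrist_force: [-0.1, -0.2, -0.3]
finger_gap: 0.0403
```

```bash
python3 st.py; python3 -c "
from h import *
print(manip.sense()['eef_pos'])"
```

```text
19.775 F.n -0.17 F [-0.1 -0.2 -0.3] tq [ 0.05 -0.05  0.04] gap 0.04027833669695141 out 0.1014 yaw 76.2 j7 1.62
[ 0.44870037 -0.33171815  0.02853341]
```

>>> {"api": "move_arm", "payload": {
  "targets": [
    [0,0,0.03,0,0],
    [0,0,0.06,0,0],
    [0,0,0.09,0,0],
    [0,0,0.105,0,0],
    [0,0,0.12,0,0],
    [0,0,0.12,0,0]
  ]
}}

```text
t: 20.52
eef_pos: [0.4485, -0.3319, 0.0163]
eef_rot: [0.378, 3.118, -0.001]
wrist_force: [-1.7, 1.8, 10.5]
finger_gap: 0.0405
```

>>> {"api": "move_arm", "payload": {
  "targets": [
    [-0.005,0,0.01,0,0],
    [-0.01,0,0.02,0,0],
    [-0.01,0,0.02,0,0]
  ]
}}

```text
t: 20.9
eef_pos: [0.4491, -0.3321, 0.0155]
eef_rot: [-0.379, -3.119, 0.001]
wrist_force: [-8.8, 6.9, 40.6]
finger_gap: 0.0405
```

Contact came at the predicted height. I'll relieve the press, then open gradually so that the knob rocks back onto its base: at 35° its centre of mass is inside the tipping edge.

>>> {"api": "move_arm", "payload": {
  "targets": [
    [0,0,-0.015,0,0],
    [0,0,-0.015,0,0.48],
    [0,0,-0.015,0,0.5],
    [0,0,-0.015,0,0.52],
    [0,0,-0.015,0,0.55],
    [0,0,-0.015,0,0.58],
    [0,0,-0.015,0,0.6],
    [0,0,-0.015,0,0.6]
  ]
}}

```text
t: 21.9
eef_pos: [0.4493, -0.332, 0.0153]
eef_rot: [-0.378, -3.119, 0.0]
wrist_force: [-0.4, 0.5, 0.4]
finger_gap: 0.0513
```

```bash
python3 st.py; python3 - <<'E'
from h import *
c,_=wrist('w6.png')
c2=manip.camera('scene');save(c2,'s6.png')
y=cv2.resize(c2['img'][140:260,160:320],(640,480),interpolation=cv2.INTER_CUBIC)[:,:480]
o=np.zeros((480,800,3),np.uint8);o[:,:480]=y;o[:240,480:]=cv2.resize(c['img'],(320,240));cv2.imwrite('pics/c6.png',o[:,:,::-1])
E
```

```text
21.9 F.n 0.43 F [-0.4  0.5  0.4] tq [-0.   -0.03  0.02] gap 0.05129075764639225 out 0.0903 yaw 76.2 j7 1.62
```

View pics/c6.png

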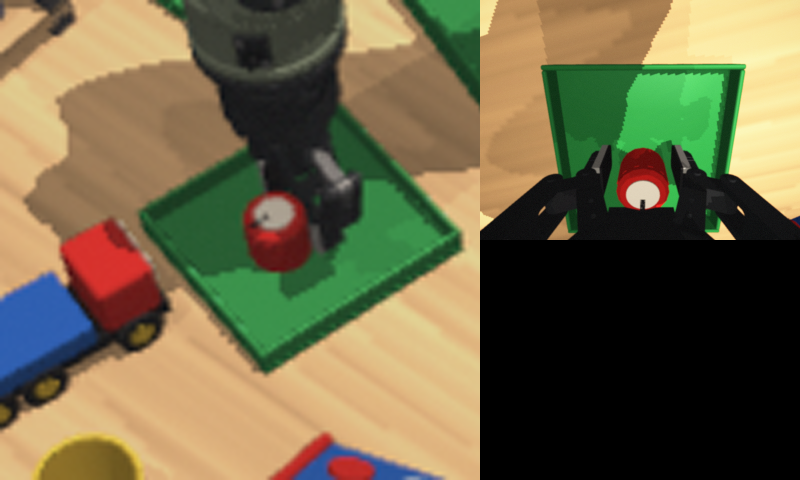

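The knob stands upright in the green tray, white disc up, at crop (278,230), with the pads clear on both sides. Opening wider and lifting away.

>>> {"api": "move_arm", "payload": {
  "targets": [
    [0,0,0,0,0.8],
    [0,0,0,0,0.8],
    [0,0,-0.2,0,0.8],
    [0,0,-0.5,0,0.8],
    [0,0,-0.9,0,0.8],
    [0,0,-1,0,0.8]
  ]
}}

```text
t: 22.75
eef_pos: [0.4499, -0.3325, 0.1174]
eef_rot: [0.379, 3.116, -0.002]
wrist_force: [0.6, -0.4, -0.4]
finger_gap: 0.0685
```

>>> {"api": "move_arm", "payload": {
  "targets": [
    [0.3,0,-0.4,0,0.8],
    [0.7,0,-0.8,0,0.8],
    [0.9,0,-0.8,0,0.8],
    [0.9,0,-0.8,0,0.8]
  ]
}}

```text
t: 23.25
eef_pos: [0.361, -0.3106, 0.1954]
eef_rot: [-0.38, -3.118, 0.0]
wrist_force: [0.0, -0.9, 0.2]
finger_gap: 0.0684
```

```bash
python3 st.py; python3 - <<'E'
from h import *
c,_=wrist('w7.png')
c2=manip.camera('scene');save(c2,'s7.png');T=manip.camera('top');save(T,'t7.png')
y=cv2.resize(c2['img'][140:300,160:320],(480,480),interpolation=cv2.INTER_CUBIC)
o=np.zeros((480,800,3),np.uint8);o[:,:480]=y;o[:240,480:]=cv2.resize(c['img'],(320,240));o[240:,480:]=cv2.resize(T['img'][100:340,230:550],(320,240));cv2.imwrite('pics/c7.png',o[:,:,::-1])
# triangulate the white disc from scene and wrist
def disc(c,box=None):
    hsv=cv2.cvtColor(c['img'],cv2.COLOR_RGB2HSV);H,S,V=cv2.split(hsv)
    x0,y0,x1,y1=box; red=(((H<8)|(H>172))&(S>130)&(V>50))[y0:y1,x0:x1].astype(np.uint8)
    b=blobs(red,20)[0];m=np.zeros(red.shape,np.uint8);cv2.drawContours(m,[cv2.convexHull(b)],-1,1,-1)
    w=(S[y0:y1,x0:x1]<90)&(m>0);w=blobs(w,5)[0];r=cv2.boundingRect(w);print(r);return x0+r[0]+r[2]/2-.5,y0+r[1]+r[3]/2-.5
ps=disc(c2,(225,180,280,250));print(ps)
pw=disc(c,(200,150,500,470));print(pw)
p,e=tri(c,pw,c2,ps);print('disc top',p.round(4),'err',e)
E
```

```text
23.25 F.n 0.31 F [ 0.  -0.9  0.2] tq [ 0.04 -0.04  0.07] gap 0.0683763023551006 out 0.2826 yaw 76.1 j7 1.71
(0, 9, 9, 9)
(229.0, 193.0)
(110, 172, 29, 26)
(324.0, 334.5)
disc top [ 0.4705 -0.3349  0.0433] err 0.0007819463208628861
```

View pics/c7.png

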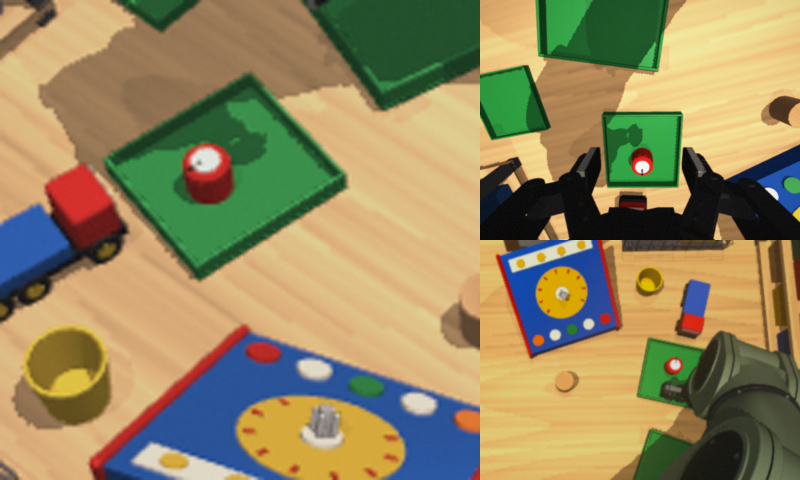

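Everything is in place. The knob's disc top triangulates to z = 43 mm (42 mm expected when standing), about 18 mm from the tray's centre. The spindle is bare and seated, and nothing else has moved. Handing in.

```bash
python3 -c "
from station import manip
print(manip.job_done())"
```

```text
the job is handed in; nothing more can be done
None
```

The red knob is off the spindle and standing upright, open end down, in the 160 x 150 mm green tray. It is let go, and I handed the job in at about 23 s. No verdict was reported.

- **How it came off:** The tool can't tilt, so I gripped the knob's flanks with the gripper vertical. I twisted it ±10° while pulling along the spindle at about 2.4 mm/s. Force readings, taken only at the end of each move, showed an axial pull of at most about 4 N (the limit is 12 N). Sideways force reached 13 N, so I shifted the grip 1 mm to ease it.
- **How it was set down:** The knob sat 35° tilted in the fingers. I lowered its edge onto the tray floor, where the press briefly read about 41 N at the wrist. I then commanded a small lift and opened slowly, and the knob rocked onto its base.
- **Last checks:**
  - The knob's disc measured 43 mm above the table, against 42 mm expected when standing, and about 18 mm from the tray centre.
  - By eye the knob is upright and the spindle is bare, apparently seated.
  - The neighbouring things in view look unmoved, and the arm is clear with wrist force near zero.
- **Not checked:** I didn't measure the knob's tilt or the spindle's remaining draw; both were judged from the pictures. The jar, box and spare knob weren't in the last picture I viewed.

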